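# Demould a solid-perfume cake over a stand and load it into the spring magazine

### The arm

A 6-joint arm with a two-finger parallel gripper is mounted at the origin on a cart in front of the work surface, level with it; the furniture and walls round the work are solid. World frame = base frame: x ahead of the robot, y to its left, z up, the work surface at z = 0. Lengths are in mm, angles in rad, forces in N, time in s.
With the tool pointing down it reaches from about 350 to 975 mm from the base axis. Payload 7.1 kg.
Tool frame: the origin (TCP) lies at the very end of the fingers, on their centre line; the grasp point (between the pads) lies 19 mm behind it (ctrl.tcp_to_grasp is the distance from the TCP to the grasp point, in mm); z points along the fingers, x is the direction in which the jaws open and shut, and the axes are right-handed (so a half turn about z gives the same grasp; the last joint's range is limited). The gripper opens to 88 mm and grips with 3 to 60 N. Pads are 20 mm wide; open, the fingers measure 115 mm over their backs; the gripper's body (75 mm by 178 mm) begins 61 mm behind the grasp point.
Start: joints at [1.187, 0.423, 1.63, -0, 1.089, -0.019], TCP at [222.944, 583.867, 222.675] pointing down, gripper open.
Joint ranges: [-3, 3], [-0.9, 2.11], [0.09, 2.58], [-1.31, 4.45], [0.11, 2.69], [-2.54, 2.54]. Speed limits (rad/s): [2.39, 2.39, 3.01, 3.14, 3.14, 3.14].

### API

Orientations are given as a rotation vector (axis times angle).
In Python, from workcell import get_obs, viewer, ctrl, masks_of gives the robot as it stands. The module is installed in compiled form; this text tells all that it offers.
- The arm moves only by the shell command python3 -m inch 'ROWS'. ROWS is JSON, a list of rows, each an object of numbers: "tx", "ty", "tz": the shift along the tool's x, y, z in cm; "ax", "ay", "az": the turn, a rotation vector about the tool's x, y, z in degrees; "jaw": the opening, from 0 (shut) to 1 (fully open). In form: [{"tx": .., "ty": .., "tz": .., "ax": .., "ay": .., "az": .., "jaw": ..}, ...]. A call has 1 to 12 rows; each row shifts and turns the commanded pose from where the row before left it, along the tool's axes as they then stand; what a row does not reach is not made up. A row lasts 1/8 s, in which the tool goes at most 62.5 mm and 10.7 degrees, less where a joint would pass 70% of its speed; a pose out of reach is approached as far as the arm can. A call is refused whole if a number of a shift passes 6.25 or a number of a turn 10.7, either way. A call with a gripper value outside its range is refused whole. The fingers move at their own pace and stop on an object; the grip force is fixed at half the most. Time passes only in rows, so rows that do not move let the fingers close. It gives the time, the measured TCP pose, the force and the opening at its end, in the units of the state.
- get_obs(): the state, without advancing time (a new reading comes with each control period).
- viewer.get_image(name): name is "scene" or "side" or "wrist"; returns (picture, depth): 420x560x3 uint8, red, green, blue; 420x560 float32, mm along the optical axis (not along the pixel's ray), 0 where there is no reading.
- viewer.get_calibration(name): a dict with "fx", "fy", "cx", "cy" (pixels), "rvec" (rotation vector, rad) and "tvec" (3), from world to camera coordinates, as OpenCV has them. Camera axes: x right, y down, z forward; pixel columns grow to the right and rows downward; lengths in mm; the calibration is good to about 2 mm. A picture is of the moment at which its call begins: read the wrist's pose just before it. get_calibration takes no time and is no camera call; for the wrist camera it gives the pose at the moment of the call.
- ctrl.close_job(): hands the job in, once; it reports no verdict.
Trained networks look in the newest picture that a camera, given by its name, has taken for a name from the list of things; names that differ only in an ending like _2 or _b are one class to them, and where a whole thing is asked for, a point or a joint stands for the part that bears it (a point fixed in the world has none). Each returns a list of dicts, best first, with "score" (0 to 1); they miss things now and then, are a little off and sometimes report something else, mostly with a low value. They report only what shows in the picture. A call takes as long as a camera call. They do not tell look-alikes from the thing itself.
- masks_of(camera, thing): "pixels" (420x560 bool, what is visible of it) and "location" ([column, row] in pixels, amid what is visible of it).
The state is a dict: "t": time; "qpos": joint angles; "qvel": joint speeds; "joint_torque": joint torques, N m; "ee_pos": TCP position; "orientation": TCP orientation; "ft_force": force on the tool from outside, world axes, zero at the start; "moment": the same for the moment, N m; "width": finger opening in mm.
Only numpy, scipy, OpenCV 4.12 (cv2) and the standard library are available. Lean on these libraries where they do the work, as an engineer would, in place of code of your own. Each camera call takes 0.05 s, during which the arm holds its last target. There are 200 camera calls.

### The job

Demould the cake and load it: set the filled mould over the plinth of the demoulding stand and push the frame right down onto the base plate, so that the loose base comes up through it with the cake, and leave the frame there. The stand's guide pins leave only the cake's long sides free and the spring magazine takes it only with the fingers at its ends, so lift it off, set it down flat on the bare bench top, let go and take it anew, then push it down into the magazine on top of the first cake until both keepers have snapped over it. Leave the dropper bottles standing where they are.

Things in the scene. Friction and masses are not known exactly. Their poses are not given: they have to be found in the camera images.
- mould_centre (a point): The mould: a plain steel oblong frame, open above and below, 76 long (x), 60 wide (y), 32 mm high, walls 4 mm, 0.25 kg, lying flat with the cake in it; its wall stands 7 mm above the cake. Point: its middle, 16 mm above its underside. An inward ledge at the bottom, 3 mm thick, carries the cake's loose base and leaves an opening of 58 by 42 mm. Grasp across the long sides (60 mm, along y).
- cake_centre (a point): The cake: off-white, ribbed on top, stuck fast on its own loose steel base plate; one rigid piece 66 long (x), 50 wide (y), 22 mm high, about 0.12 kg, lower edge stepped in 1.5 mm. Point: its middle, 11 mm above its underside. At the start it lies in the mould, parallel to it, 1 mm loose all round.
- stand: The fixed demoulding stand: dark base plate 136 (x) by 96 (y) by 8 mm with a plinth 50 (x) by 34 mm (y) in the middle and two upright guide pins beyond each end of it. The plinth passes through the mould's bottom opening. Origin: middle of its underside, on the bench. Half a turn about z changes nothing.
- plinth_top (a point): Middle of the stand's plinth top, 52 mm above the bench, 44 mm above the base plate. The four guide pins, 10 mm diameter, stand at 45.5 mm along x and 15 mm along y from here, tops 72 mm above the bench; they leave the mould 2 mm of play at each end and leave no room for fingers at the cake's ends.
- magazine: The fixed spring magazine: dark base plate 124 (x) by 100 (y) by 8 mm, four upright aluminium angles round a well 69 long (x) and 53 mm wide (y), open at the top. Each end is open in a gap 44 mm wide from the base up, for the fingers; the long sides are closed by straps, flaring outward above 90 mm to a rim at 102 mm. Origin: middle of its underside, on the bench. Half a turn changes nothing.
- keeper_level (a point): Point on the magazine's axis level with the flat undersides of its two spring keepers, 76 mm above the bench. One keeper in the middle of each long side stands 5 mm into the well, sloping above (up to 86 mm). A cake pushed down shoves them aside; once its top is below this point they snap out over it. This takes some 8 to 16 N.
- platform (a joint): How far the magazine's spring platform has sunk (m): about 0 with the first cake alone, about 0.022 with two cakes in, stop at 0.030. Spring 100 N/m, 2.7 N at 0; it pushes the pile up against the keepers.
- first_cake_centre (a point): The middle of the first cake, already in the magazine, same shape and size as the other; 65 mm above the bench at the start, 43 mm when the second is home on top of it.
- bottle_1_centre (a point): A loose upright dropper bottle, 39 mm diameter, 102 mm high; this point is half-way up. A bystander: leave it alone.
- bottle_2_centre (a point): Another such dropper bottle, a bystander; this point is half-way up.
- bottle_3_centre (a point): Another such dropper bottle, a bystander; this point is half-way up.
- wipes_pack: Soft pack of wipes lying flat, 114 (its x) by 207 (its y) by 52 mm, clutter; origin: middle of its underside. It does not move; the bench under it is taken. Apart from it and the other listed things the bench is bare from 0.40 to 0.70 m ahead of the robot and 0.38 m to either side.
Things that resemble listed ones, but are neither listed nor needed, are in the scene too. What is shaped like the part that bears mould_centre but yellow is not meant.

How it is judged (in metres and radians):
On the way, in this order (a step that is already met when the one before it is completed fails the run):
1. the frame is down on the stand's base plate and the cake stands clear above it on the plinth (z of mould_centre in the frame of stand below 0.028 m and horizontal distance between mould_centre and stand below 0.009 m and z of cake_centre in the frame of stand between 0.058 and 0.069 m and horizontal distance between cake_centre and stand below 0.012 m and angle between cake_centre's own z axis and vertical below 0.1 rad), for 0.2 s.
2. the cake lies flat on the bench top, let go of, away from the stand (height (world z) of cake_centre below 0.0128 m and angle between cake_centre's own z axis and vertical below 0.1 rad and contact force between cake and the fingers below 0.1 N and linear speed of cake below 0.03 m/s), for 0.1 s.
At the end, for the whole second after the job is handed in: The cake lies level in the magazine on the first cake, under both keepers (middle 58 to 68 mm above the bench, within 6 mm of the magazine axis), platform sunk over 17 mm; the empty frame lies on the stand's base plate (middle under 28 mm up, within 9 mm of the stand's middle); all at rest (z of cake_centre in the frame of magazine between 0.058 and 0.068 m and horizontal distance between cake_centre and magazine below 0.006 m and angle between cake_centre's own z axis and vertical below 0.12 rad and z of first_cake_centre in the frame of magazine between 0.034 and 0.048 m and value of joint platform above 0.017 m and linear speed of each of cake, mould below 0.02 m/s and z of mould_centre in the frame of stand below 0.028 m and horizontal distance between mould_centre and stand below 0.009 m); the robot touches nothing.
It fails at once if a dropper bottle is knocked over or moved by more than 25 mm (distance of any of bottle_1_centre, bottle_2_centre, bottle_3_centre from where it was at the start of the episode above 0.025 m or angle between any of bottle_1_centre, bottle_2_centre, bottle_3_centre's own z axis and vertical above 0.35 rad).
It also fails if it takes over 64 s, if anything falls off the work surface, if the arm or the gripper's body presses on something with over 40 N, if the wrist force passes 120 N, or if a joint passes its speed limit or range.

## Working session

There is one attempt and no reset: what is moved stays moved. The work goes in short steps, Python scripts to look and compute and a shell command to move; the robot and the scene stay as the last step left them, time stands still between calls to the robot, and variables do not carry over. Pictures are saved under pics/ and viewed, about 8 in all and at most 12, crops included, and the job is handed in when it is done.

```bash
mkdir -p pics
cat > h.py <<'E'
import numpy as np, cv2
from workcell import get_obs, viewer, ctrl, masks_of
def cal(n):
    c=viewer.get_calibration(n); R=cv2.Rodrigues(np.array(c["rvec"],float))[0]
    return c,R,np.array(c["tvec"],float).ravel()
def cloud(n,d,C=None):
    c,R,t=C or cal(n)
    v,u=np.mgrid[:d.shape[0],:d.shape[1]]
    P=np.stack([(u-c["cx"])/c["fx"]*d,(v-c["cy"])/c["fy"]*d,d],-1)
    return (P-t)@R
def proj(n,p,C=None):
    c,R,t=C or cal(n); q=R@np.array(p,float)+t
    return q[0]/q[2]*c["fx"]+c["cx"],q[1]/q[2]*c["fy"]+c["cy"]
def save(f,im): cv2.imwrite("pics/"+f,im[...,::-1])
E
cat > a.py <<'E'
from h import *
o=get_obs(); print(o)
ims=[]
for n in ("scene","side"):
    C=cal(n); im,d=viewer.get_image(n); P=cloud(n,d,C); np.savez(n+".npz",im=im,d=d,P=P); save(n+"0.png",im)
    for th in ("mould_centre","cake_centre","stand","magazine","bottle_1_centre","wipes_pack"):
        for m in masks_of(n,th)[:6]:
            q=P[m["pixels"]&(d>0)]
            print(n,th,round(m["score"],2),np.round(m["location"]),len(q),np.round(np.median(q,0)) if len(q) else "", np.round(np.percentile(q,[3,97],axis=0)).tolist() if len(q) else "")
E
python3 a.py
```

```text
{'t': 0.0, 'qpos': array([ 1.18698386e+00,  4.23814775e-01,  1.63068693e+00, -2.42590560e-05,
        1.08861958e+00, -1.90420227e-02]), 'qvel': array([ 0.00266514, -0.000233  , -0.00029297,  0.00219766,  0.00190168,
       -0.00262334]), 'joint_torque': array([-1.06396954e-03, -5.44604874e+01, -2.73660189e+01,  6.41275733e-02,
        2.27510557e-02, -8.49662433e-05]), 'ee_pos': array([222.75568615, 583.35516187, 221.91918982]), 'orientation': array([ 2.58679250e+00,  1.78120681e+00, -1.98409632e-03]), 'ft_force': array([ 0.32531078,  0.32664839, -0.04855779]), 'moment': array([ 0.00369537, -0.03810078, -0.00056506]), 'width': 87.58740202698382}
scene mould_centre 0.92 [171. 134.] 367 [520. 437.  15.] [[481.0, 387.0, -2.0], [557.0, 473.0, 34.0]]
scene mould_centre 0.91 [281. 205.] 366 [599. -26.  22.] [[573.0, -51.0, -2.0], [652.0, 41.0, 33.0]]
scene mould_centre 0.79 [306. 299.] 584 [ 428. -290.   18.] [[380.0, -332.0, -1.0], [458.0, -249.0, 34.0]]
scene mould_centre 0.65 [250. 181.] 495 [583. 112.  17.] [[547.0, 73.0, -2.0], [608.0, 150.0, 34.0]]
scene mould_centre 0.56 [238. 218.
[... 1296 characters left out ...]
mould_centre 0.64 [271. 257.] 448 [583. 117.  17.] [[555.0, 74.0, -0.0], [614.0, 151.0, 32.0]]
side mould_centre 0.59 [314. 180.] 302 [ 428. -291.   17.] [[392.0, -333.0, -1.0], [461.0, -246.0, 32.0]]
side cake_centre 0.65 [257. 222.] 120 [622. -18.  24.] [[594.0, -37.0, 22.0], [646.0, 2.0, 27.0]]
side stand 0.95 [262. 296.] 1708 [607. 274.   9.] [[544.0, 227.0, 4.0], [669.0, 312.0, 62.0]]
side magazine 0.75 [275. 185.] 986 [ 571. -209.   43.] [[517.0, -271.0, 4.0], [623.0, -186.0, 99.0]]
side bottle_1_centre 0.75 [325. 252.] 282 [439. 135.  44.] [[421.0, 124.0, 7.0], [454.0, 142.0, 83.0]]
side wipes_pack 0.61 [276. 157.] 859 [ 564. -428.   45.] [[469.0, -497.0, 13.0], [659.0, -389.0, 53.0]]
```

Run:
```python
import cv2
a=cv2.imread("pics/scene0.png")[110:340,140:460]; cv2.imwrite("pics/scene0c.png",cv2.resize(a,(800,575),interpolation=cv2.INTER_CUBIC))
```

```text
(no output)
```

View pics/scene0c.png

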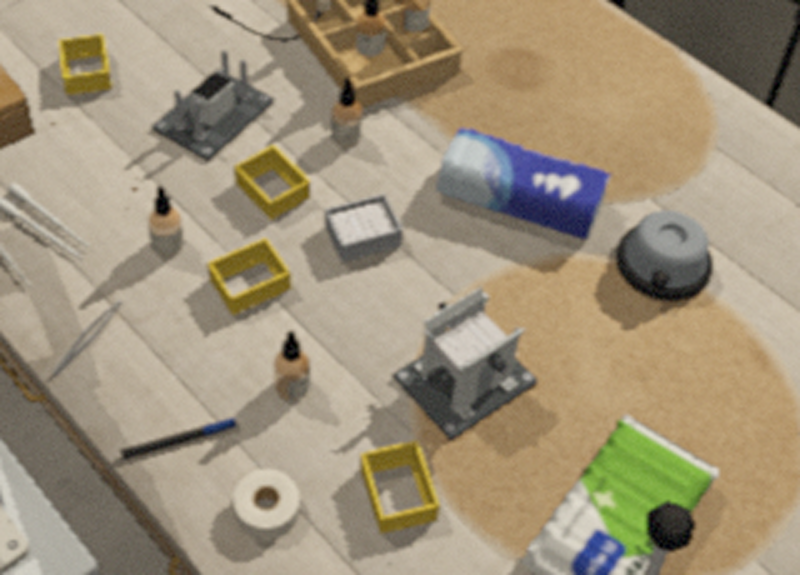

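Candidates for the mould (full-image pixels): yellow frames at (174,136), (249,182), (240,220), (300,305), and the grey frame filled with an off-white cake at (282,203). Only the grey one fits (plain steel, cake inside). The stand is at (222,155) and the magazine at (326,260). The bottles are at (278,157), (205,198) and (257,258). I'll confirm the mould with a close wrist view.

```bash
cat > b.py <<'E'
from h import *
S=[np.load(n+".npz") for n in("scene","side")]
P=np.concatenate([s["P"][s["d"]>0] for s in S])
def box(c,r,z0,z1):
    return P[(np.hypot(P[:,0]-c[0],P[:,1]-c[1])<r)&(P[:,2]>z0)&(P[:,2]<z1)]
for n,c,r,z0,z1 in (("mould top",(612,-5),65,28,36),("mould all",(612,-5),65,14,36),("stand plate",(605,265),100,5,11),("stand plinth",(605,265),40,46,56),("mag plate",(565,-235),95,5,11),("mag top",(565,-235),80,70,106),("bot1",(436,125),50,20,90),("bot2",(412,-120),50,20,90),("bot3",(705,116),50,20,90)):
    q=box(c,r,z0,z1)
    if len(q)<5: print(n,len(q)); continue
    print(n,len(q),"med",np.round(np.median(q,0)),"rect",np.round(np.array(sum(map(lambda x:list(x) if hasattr(x,'__len__') else [x],cv2.minAreaRect(q[:,:2].astype(np.float32))),[])),1))
E
python3 b.py
python3 - <<'E'
from h import *
o=get_obs();C=cal("wrist");R,t=C[1],C[2]
print(C[0]["fx"],"cam pos",-R.T@t,"axis",R[2],"right",R[0]); print(cv2.Rodrigues(o["orientation"])[0].round(3))
E
```

```text
mould top 221 med [617. -12.  31.] rect [617.7 -13.   67.1  81.   68.4]
mould all 938 med [618. -11.  25.] rect [617.6 -12.1  67.6  82.9  71.7]
stand plate 1337 med [600. 272.   8.] rect [607.6 274.5 173.3 163.9  74.9]
stand plinth 345 med [605. 261.  51.] rect [608.1 261.2  72.4  35.6  12.9]
mag plate 883 med [ 547. -241.    8.] rect [ 562.5 -244.1  146.4  166.5   74.7]
mag top 1152 med [ 567. -230.   82.] rect [ 569.5 -233.9  105.3   84.4   87.2]
bot1 471 med [433. 126.  51.] rect [431.5 123.8  46.8  38.4  51.8]
bot2 426 med [ 418. -122.   51.] rect [ 422.  -121.5   46.3   37.7   29.7]
bot3 449 med [706. 127.  51.] rect [707.5 123.4  44.7  37.6  50.6]
309.95679846346957 cam pos [145.00602037 612.75187556 384.35408156] axis [ 0.27930902 -0.1065611  -0.95426999] right [ 3.55870900e-01  9.34535106e-01 -1.96107844e-04]
[[ 0.357  0.934  0.   ]
 [ 0.934 -0.357  0.   ]
 [ 0.     0.    -1.   ]]
```

```bash
python3 -m inch '[{"tx":-1.6,"ty":4.4,"jaw":1},{"tx":-1.6,"ty":4.4},{"tx":-1.6,"ty":4.4},{"tx":-1.6,"ty":4.4},{"tx":-1.6,"ty":4.4},{"tx":-1.6,"ty":4.4},{"tx":-1.6,"ty":4.4},{"tx":-1.6,"ty":4.4},{"tx":-1.6,"ty":4.4},{"tx":-1.6,"ty":4.4},{},{}]'
cat > w.py <<'E'
import sys
from h import *
o=get_obs(); C=cal("wrist"); im,d=viewer.get_image("wrist"); P=cloud("wrist",d,C); np.savez(sys.argv[1]+".npz",im=im,d=d,P=P); save(sys.argv[1]+".png",im)
print(o["ee_pos"].round(1),cv2.Rodrigues(o["orientation"])[0].round(3).tolist(),o["ft_force"].round(1),o["width"])
E
python3 w.py ws
```

```text
[223.  583.9 222.7] [[0.357, 0.934, 0.0], [0.934, -0.357, 0.0], [0.0, 0.0, -1.0]] [-0.  -0.2 -0.5] 87.79705688600205$[0]: bad value
```

View pics/ws.png

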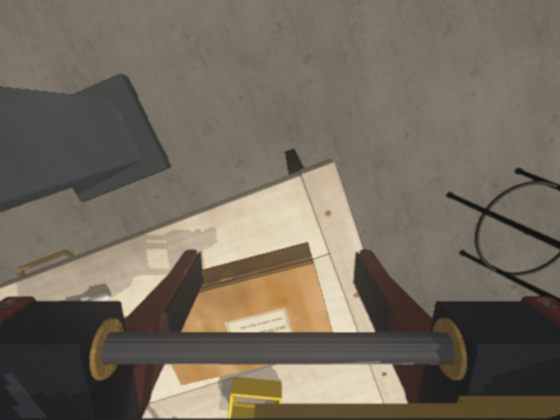

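The refused call means every row needs all its keys. This picture shows only the fingers at the start pose, with the bench edge and a box.

```bash
python3 -m inch '[{"tx":-1.6,"ty":4.4,"tz":0,"ax":0,"ay":0,"az":0,"jaw":1},{"tx":-1.6,"ty":4.4,"tz":0,"ax":0,"ay":0,"az":0,"jaw":1},{"tx":-1.6,"ty":4.4,"tz":0,"ax":0,"ay":0,"az":0,"jaw":1},{"tx":-1.6,"ty":4.4,"tz":0,"ax":0,"ay":0,"az":0,"jaw":1},{"tx":-1.6,"ty":4.4,"tz":0,"ax":0,"ay":0,"az":0,"jaw":1},{"tx":-1.6,"ty":4.4,"tz":0,"ax":0,"ay":0,"az":0,"jaw":1},{"tx":-1.6,"ty":4.4,"tz":0,"ax":0,"ay":0,"az":0,"jaw":1},{"tx":-1.6,"ty":4.4,"tz":0,"ax":0,"ay":0,"az":0,"jaw":1},{"tx":-1.6,"ty":4.4,"tz":0,"ax":0,"ay":0,"az":0,"jaw":1},{"tx":-1.6,"ty":4.4,"tz":0,"ax":0,"ay":0,"az":0,"jaw":1},{"tx":0,"ty":0,"tz":0,"ax":0,"ay":0,"az":0,"jaw":1},{"tx":0,"ty":0,"tz":0,"ax":0,"ay":0,"az":0,"jaw":1}]' && python3 w.py ws1
```

```text
t: 2.25
ee_pos: [576.5, 277.5, 222.5]
orientation: [-2.588, -1.781, 0.001]
ft_force: [-0.5, 0.1, -0.3]
width: 87.6
[576.5 277.5 222.5] [[0.357, 0.934, -0.001], [0.934, -0.357, 0.0], [-0.0, -0.001, -1.0]] [-0.5  0.1 -0.3] 87.61685557531567
```

View pics/ws1.png

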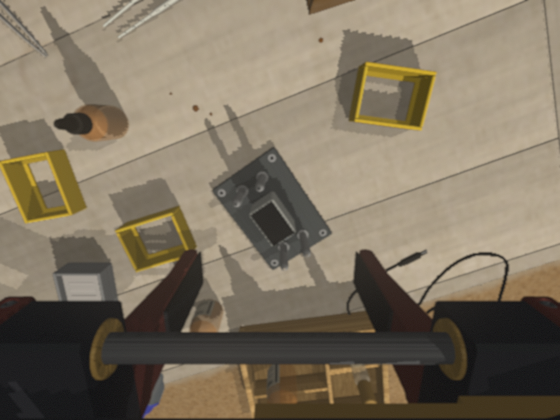

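The stand is fully visible: plate centred about (272,210), plinth top (272,222), pins around (240,193), (262,180), (280,256), (303,240). The grey mould is at the left edge, (85,285). Next I'll measure the stand.

```bash
cat > st.py <<'E'
from h import *
s=np.load("ws1.npz"); P=s["P"];d=s["d"];im=s["im"].astype(int)
v,u=np.mgrid[:420,:560]; roi=(abs(u-272)<75)&(abs(v-210)<75)&(d>0)
z=P[...,2]
for n,m in (("plate",roi&(z>4)&(z<13)&(im.max(-1)<110)),("plinth",roi&(z>45)&(z<58)&(abs(u-272)<26)&(abs(v-222)<26)),("pins",roi&(z>62)&(z<80)),("bench",roi&(im.min(-1)>130))):
    q=P[m]; print(n,len(q),np.median(q,0).round(1))
    if n!="bench":
        (c,sz,a)=cv2.minAreaRect(q[:,:2].astype(np.float32)); print("  rect",np.round(c,1),np.round(sz,1),round(a,1))
q=P[roi&(z>62)&(z<80)][:,:2].astype(np.float32)
_,l,c=cv2.kmeans(q,4,None,(3,50,.1),10,cv2.KMEANS_PP_CENTERS); print(c.round(1),np.bincount(l.ravel()),c.mean(0))
# silhouette of plate corners via mask contour at z=8
m=(roi&(im.max(-1)<120)&(z>3)).astype(np.uint8); m=cv2.morphologyEx(m,cv2.MORPH_OPEN,np.ones((3,3)))
E
python3 st.py
```

```text
plate 5262 [588.3 267.1   7.4]
  rect [603.4 259.2] [135.3  94.9] 13.5
plinth 1239 [602.2 259.5  51.2]
  rect [604.  258.6] [50.3 34.7] 12.8
pins 241 [565.9 259.2  68.3]
  rect [603.3 258.7] [98.9 39.6] 13.4
bench 9692 [598.4 303.6  -0.7]
[[555.3 263.6]
 [642.8 284.3]
 [562.2 234.8]
 [650.  255.3]] [63 57 62 59] [602.5769 259.5081]
```

```bash
python3 -m inch '[{"tx":-5,"ty":2.2,"tz":0,"ax":0,"ay":0,"az":0,"jaw":1},{"tx":-5,"ty":2.2,"tz":0,"ax":0,"ay":0,"az":0,"jaw":1},{"tx":-5,"ty":2.2,"tz":0,"ax":0,"ay":0,"az":0,"jaw":1},{"tx":-5,"ty":2.2,"tz":0,"ax":0,"ay":0,"az":0,"jaw":1},{"tx":-5,"ty":2.2,"tz":0,"ax":0,"ay":0,"az":0,"jaw":1},{"tx":0,"ty":0,"tz":0,"ax":0,"ay":0,"az":0,"jaw":1},{"tx":0,"ty":0,"tz":0,"ax":0,"ay":0,"az":0,"jaw":1}]' && python3 w.py wm1
cat > mo.py <<'E'
import sys
from h import *
s=np.load(sys.argv[1]+".npz"); P=s["P"];d=s["d"];z=P[...,2]; x,y=float(sys.argv[2]),float(sys.argv[3])
near=(d>0)&(np.hypot(P[...,0]-x,P[...,1]-y)<60)
for n,a,b in (("rim",28,36),("cake",20,28),("body",10,36),("bench",-5,5)):
    q=P[near&(z>a)&(z<b)]; c,sz,an=cv2.minAreaRect(q[:,:2].astype(np.float32)); print(n,len(q),np.median(q,0).round(1),np.round(c,1),np.round(sz,1),round(an,1))
E
python3 mo.py wm1 617 -12
python3 - <<'E'
import cv2
a=cv2.imread("pics/wm1.png")[110:310,170:430]; cv2.imwrite("pics/wm1c.png",cv2.resize(a,None,fx=3,fy=3))
E
```

```text
t: 3.18
ee_pos: [590.2, 5.8, 222.8]
orientation: [-2.587, -1.782, -0.0]
ft_force: [0.3, -0.2, -0.1]
width: 87.8
[590.2   5.8 222.8] [[0.356, 0.934, -0.0], [0.934, -0.356, 0.0], [0.0, -0.0, -1.0]] [ 0.3 -0.2 -0.1] 87.83181874728632
rim 693 [617.1 -14.2  31.1] [617.8 -15. ] [60.4 77. ] 69.1
cake 2313 [616.  -14.8  24.4] [616.2 -14.1] [58.6 73.2] 69.4
body 3142 [615.5 -14.6  24.6] [617.7 -15. ] [60.4 77.1] 69.1
bench 3271 [ 6.037e+02  6.800e+00 -6.000e-01] [617.2 -12.2] [119.5 119. ] 24.4
```

View pics/wm1c.png

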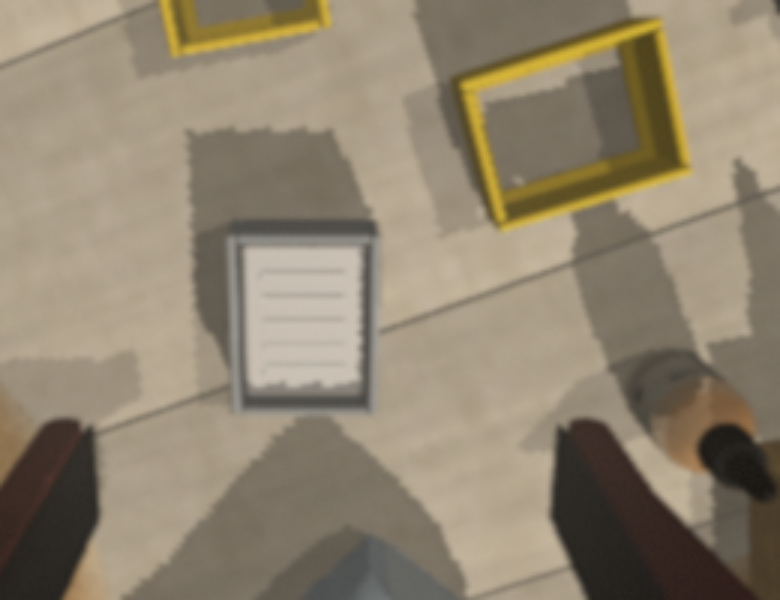

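The close crop confirms it: a steel-grey frame with the off-white ribbed cake inside, at crop (303,317). It is already aligned with the jaws, so I'm going down to grasp it.

```bash
python3 -m inch '[{"tx":-0.48,"ty":1.65,"tz":3,"ax":0,"ay":0,"az":0,"jaw":1},{"tx":-0.48,"ty":1.65,"tz":4,"ax":0,"ay":0,"az":0,"jaw":1},{"tx":0,"ty":0,"tz":4,"ax":0,"ay":0,"az":0,"jaw":1},{"tx":0,"ty":0,"tz":4,"ax":0,"ay":0,"az":0,"jaw":1},{"tx":0,"ty":0,"tz":3,"ax":0,"ay":0,"az":0,"jaw":1},{"tx":0,"ty":0,"tz":2,"ax":0,"ay":0,"az":0,"jaw":1},{"tx":0,"ty":0,"tz":1.2,"ax":0,"ay":0,"az":0,"jaw":1},{"tx":0,"ty":0,"tz":0.6,"ax":0,"ay":0,"az":0,"jaw":1},{"tx":0,"ty":0,"tz":0,"ax":0,"ay":0,"az":0,"jaw":1}]'
python3 -m inch '[{"tx":0,"ty":0,"tz":0,"ax":0,"ay":0,"az":0,"jaw":0},{"tx":0,"ty":0,"tz":0,"ax":0,"ay":0,"az":0,"jaw":0},{"tx":0,"ty":0,"tz":0,"ax":0,"ay":0,"az":0,"jaw":0},{"tx":0,"ty":0,"tz":0,"ax":0,"ay":0,"az":0,"jaw":0},{"tx":0,"ty":0,"tz":0,"ax":0,"ay":0,"az":0,"jaw":0},{"tx":0,"ty":0,"tz":0,"ax":0,"ay":0,"az":0,"jaw":0}]'
```

```text
t: 4.35
ee_pos: [618.2, -16.0, 5.0]
orientation: [2.587, 1.782, 0.001]
ft_force: [-0.4, 0.4, 0.8]
width: 87.8
t: 5.1
ee_pos: [618.4, -16.0, 5.2]
orientation: [2.587, 1.781, 0.001]
ft_force: [-0.4, 1.5, 5.5]
width: 60.3
```

```bash
python3 -m inch '[{"tx":0,"ty":0,"tz":-1,"ax":0,"ay":0,"az":0,"jaw":0},{"tx":0,"ty":0,"tz":-2,"ax":0,"ay":0,"az":0,"jaw":0},{"tx":0,"ty":0,"tz":-2.5,"ax":0,"ay":0,"az":-5.7,"jaw":0},{"tx":0,"ty":0,"tz":-2.5,"ax":0,"ay":0,"az":-5.7,"jaw":0},{"tx":0,"ty":0,"tz":-2.5,"ax":0,"ay":0,"az":-5.7,"jaw":0},{"tx":0,"ty":0,"tz":-2,"ax":0,"ay":0,"az":-5.7,"jaw":0},{"tx":0,"ty":0,"tz":0,"ax":0,"ay":0,"az":-5.7,"jaw":0},{"tx":0,"ty":0,"tz":0,"ax":0,"ay":0,"az":-5.7,"jaw":0},{"tx":0,"ty":0,"tz":0,"ax":0,"ay":0,"az":0,"jaw":0},{"tx":0,"ty":0,"tz":0,"ax":0,"ay":0,"az":0,"jaw":0}]' && python3 w.py wh1
cat > hold.py <<'E'
import sys
from h import *
s=np.load(sys.argv[1]+".npz"); P=s["P"];d=s["d"];z=P[...,2]; o=get_obs();p=o["ee_pos"];R=cv2.Rodrigues(o["orientation"])[0]
L=(P-p)@R   # tool coords
lo,hi=float(sys.argv[2]),float(sys.argv[3])
m=(d>0)&(abs(L[...,0])<float(sys.argv[4]))&(abs(L[...,1])<60)&(L[...,2]<-lo)&(L[...,2]>-hi)
q=L[m];print(len(q),np.median(q,0).round(1),[np.round(k,1) for k in cv2.minAreaRect(q[:,:2].astype(np.float32))], np.percentile(q,[1,99],axis=0).round(1).tolist())
E
python3 hold.py wh1 20 34 29; python3 hold.py wh1 10 23 29
```

```text
t: 6.35
ee_pos: [617.8, -16.2, 130.1]
orientation: [1.952, 2.462, -0.0]
ft_force: [-0.5, 0.4, -3.0]
width: 60.2
[617.8 -16.2 130.1] [[-0.228, 0.974, 0.0], [0.974, 0.228, -0.0], [-0.0, 0.0, -1.0]] [-0.5  0.4 -3. ] 60.16901809861192
4669 [  1.8 -18.8 -24.3] [array([-0. , -6.2]), array([58. , 66.8]), np.float64(0.1)] [[-28.8, -39.2, -27.5], [28.7, 24.3, -20.0]]
11929 [ -0.4  -7.7 -19.4] [array([-0.1, -2.8]), array([57.9, 73.6]), np.float64(0.2)] [[-26.9, -39.2, -22.2], [25.7, 27.6, -11.0]]
```

```bash
python3 -m inch '[{"tx":4.52,"ty":0.83,"tz":0,"ax":0,"ay":0,"az":0,"jaw":0},{"tx":4.52,"ty":0.83,"tz":0,"ax":0,"ay":0,"az":0,"jaw":0},{"tx":4.52,"ty":0.83,"tz":0,"ax":0,"ay":0,"az":0,"jaw":0},{"tx":4.52,"ty":0.83,"tz":0,"ax":0,"ay":0,"az":0,"jaw":0},{"tx":4.52,"ty":0.83,"tz":0,"ax":0,"ay":0,"az":0,"jaw":0},{"tx":4.52,"ty":0.83,"tz":0,"ax":0,"ay":0,"az":0,"jaw":0},{"tx":0,"ty":0,"tz":2,"ax":0,"ay":0,"az":0,"jaw":0},{"tx":0,"ty":0,"tz":2,"ax":0,"ay":0,"az":0,"jaw":0},{"tx":0,"ty":0,"tz":0,"ax":0,"ay":0,"az":0,"jaw":0},{"tx":0,"ty":0,"tz":0,"ax":0,"ay":0,"az":0,"jaw":0}]'
python3 - <<'E'
from h import *
im,d=viewer.get_image("side"); save("side1.png",cv2.resize(im[220:340,180:340],None,fx=5,fy=5,interpolation=cv2.INTER_CUBIC))
E
```

```text
t: 7.65
ee_pos: [604.2, 258.2, 89.5]
orientation: [-1.951, -2.462, 0.001]
ft_force: [1.6, -0.7, -2.3]
width: 60.1
```

View pics/side1.png

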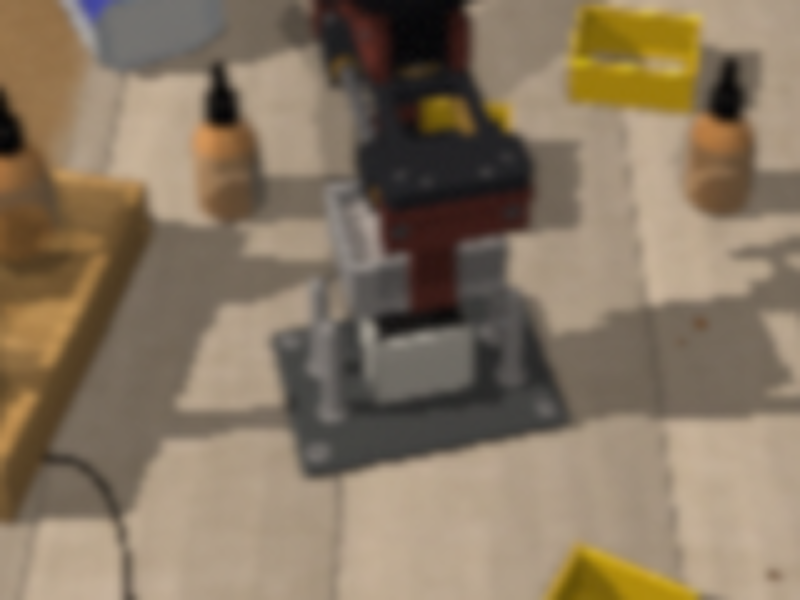

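The mould hangs squarely over the plinth and between the pins. I'll go down in stages and watch the force.

```bash
python3 -m inch '[{"tx":0.1,"ty":0,"tz":0.5,"ax":0,"ay":0,"az":0,"jaw":0},{"tx":0,"ty":0,"tz":0.8,"ax":0,"ay":0,"az":0,"jaw":0},{"tx":0,"ty":0,"tz":0.8,"ax":0,"ay":0,"az":0,"jaw":0},{"tx":0,"ty":0,"tz":0,"ax":0,"ay":0,"az":0,"jaw":0}]'
python3 -m inch '[{"tx":0,"ty":0,"tz":0.8,"ax":0,"ay":0,"az":0,"jaw":0},{"tx":0,"ty":0,"tz":0.7,"ax":0,"ay":0,"az":0,"jaw":0},{"tx":0,"ty":0,"tz":0.6,"ax":0,"ay":0,"az":0,"jaw":0},{"tx":0,"ty":0,"tz":0,"ax":0,"ay":0,"az":0,"jaw":0}]'
```

```text
t: 8.2
ee_pos: [603.0, 260.0, 67.6]
orientation: [-1.949, -2.463, 0.003]
ft_force: [0.0, 0.5, -3.3]
width: 60.0
t: 8.7
ee_pos: [603.5, 260.2, 47.1]
orientation: [-1.949, -2.463, 0.001]
ft_force: [0.2, -0.1, -2.0]
width: 59.8
```

```bash
python3 -m inch '[{"tx":0,"ty":0,"tz":0.8,"ax":0,"ay":0,"az":0,"jaw":0},{"tx":0,"ty":0,"tz":0.8,"ax":0,"ay":0,"az":0,"jaw":0},{"tx":0,"ty":0,"tz":0.8,"ax":0,"ay":0,"az":0,"jaw":0},{"tx":0,"ty":0,"tz":0,"ax":0,"ay":0,"az":0,"jaw":0}]'
python3 -m inch '[{"tx":0,"ty":0,"tz":0.5,"ax":0,"ay":0,"az":0,"jaw":0},{"tx":0,"ty":0,"tz":0.4,"ax":0,"ay":0,"az":0,"jaw":0},{"tx":0,"ty":0,"tz":0.2,"ax":0,"ay":0,"az":0,"jaw":0},{"tx":0,"ty":0,"tz":0,"ax":0,"ay":0,"az":0,"jaw":0},{"tx":0,"ty":0,"tz":0,"ax":0,"ay":0,"az":0,"jaw":0}]'
```

```text
t: 9.2
ee_pos: [603.1, 260.0, 22.6]
orientation: [-1.949, -2.463, 0.002]
ft_force: [0.4, -0.3, -3.0]
width: 60.5
t: 9.82
ee_pos: [603.7, 260.2, 13.2]
orientation: [-1.949, -2.464, 0.0]
ft_force: [-2.7, -1.2, 5.6]
width: 60.0
```

```bash
python3 -m inch '[{"tx":0,"ty":0,"tz":0.1,"ax":0,"ay":0,"az":0,"jaw":0},{"tx":0,"ty":0,"tz":0,"ax":0,"ay":0,"az":0,"jaw":0},{"tx":0,"ty":0,"tz":0,"ax":0,"ay":0,"az":0,"jaw":1},{"tx":0,"ty":0,"tz":0,"ax":0,"ay":0,"az":0,"jaw":1},{"tx":0,"ty":0,"tz":0,"ax":0,"ay":0,"az":0,"jaw":1},{"tx":0,"ty":0,"tz":0,"ax":0,"ay":0,"az":0,"jaw":1},{"tx":0,"ty":0,"tz":0,"ax":0,"ay":0,"az":0,"jaw":1},{"tx":0,"ty":0,"tz":-1,"ax":0,"ay":0,"az":0,"jaw":1},{"tx":0,"ty":0,"tz":-2,"ax":0,"ay":0,"az":0,"jaw":1},{"tx":0,"ty":0,"tz":-2,"ax":0,"ay":0,"az":0,"jaw":1},{"tx":0,"ty":0,"tz":-2,"ax":0,"ay":0,"az":0,"jaw":1},{"tx":0,"ty":0,"tz":0,"ax":0,"ay":0,"az":0,"jaw":1}]'
python3 w.py wc1
python3 - <<'E'
from h import *
im,d=viewer.get_image("side"); C=cal("side"); P=cloud("side",d,C); save("side2.png",cv2.resize(im[220:340,180:340],None,fx=5,fy=5,interpolation=cv2.INTER_CUBIC))
s=np.load("wc1.npz")
for n,P,d in(("w",s["P"],s["d"]),("s",P,d)):
    for a,b,r in((69,79,50),(35,45,60)):
        z=P[...,2]; q=P[(d>0)&(z>a)&(z<b)&(np.hypot(P[...,0]-603,P[...,1]-259)<r)]
        if len(q)>5: print(n,a,len(q),np.median(q,0).round(1),[np.round(k,1) for k in cv2.minAreaRect(q[:,:2].astype(np.float32))])
E
```

```text
t: 11.32
ee_pos: [605.2, 260.9, 84.5]
orientation: [1.948, 2.462, 0.006]
ft_force: [0.4, -0.4, -0.1]
width: 87.8
[605.2 260.9  84.5] [[-0.23, 0.973, 0.004], [0.973, 0.23, 0.002], [0.001, 0.004, -1.0]] [ 0.4 -0.4 -0.1] 87.77411671301
w 69 8335 [598.3 259.8  73.5] [array([602.9, 260.7]), array([95.7, 50. ]), np.float64(13.4)]
w 35 872 [569.5 239.6  39.2] [array([592.2, 241. ]), array([52.2, 95.2]), np.float64(60.1)]
s 69 222 [618.9 269.2  73.3] [array([603.5, 262.5]), array([90.9, 50.8]), np.float64(13.4)]
s 35 184 [609.8 280.7  38.8] [array([606.2, 263.3]), array([98. , 62.4]), np.float64(11.8)]
```

View pics/side2.png

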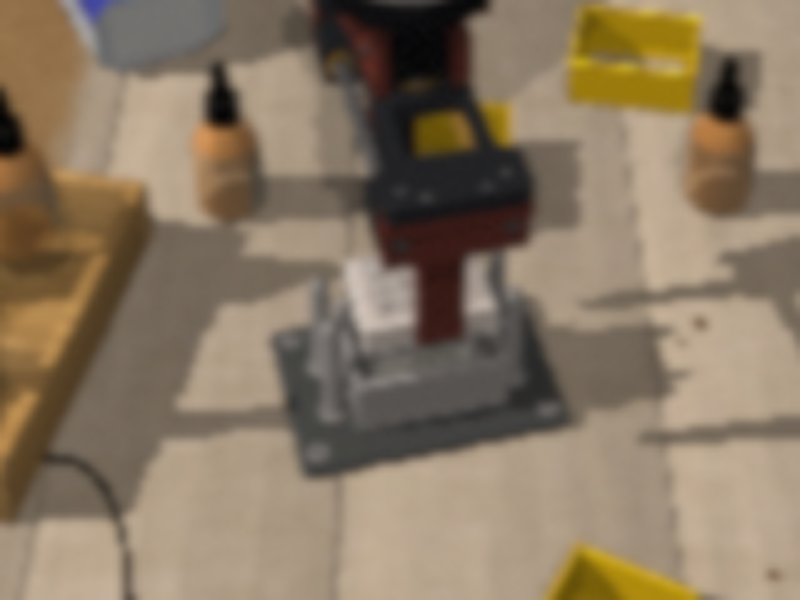

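The frame is flat on the base plate (rim at 39 mm), and the cake stands on the plinth with its top at 73.5 mm. Now I'll take it by its long sides.

```bash
python3 -m inch '[{"tx":0,"ty":-0.2,"tz":1,"ax":0,"ay":0,"az":0,"jaw":1},{"tx":0,"ty":0,"tz":1.2,"ax":0,"ay":0,"az":0,"jaw":1},{"tx":0,"ty":0,"tz":0.7,"ax":0,"ay":0,"az":0,"jaw":1},{"tx":0,"ty":0,"tz":0,"ax":0,"ay":0,"az":0,"jaw":0},{"tx":0,"ty":0,"tz":0,"ax":0,"ay":0,"az":0,"jaw":0},{"tx":0,"ty":0,"tz":0,"ax":0,"ay":0,"az":0,"jaw":0},{"tx":0,"ty":0,"tz":0,"ax":0,"ay":0,"az":0,"jaw":0},{"tx":0,"ty":0,"tz":0,"ax":0,"ay":0,"az":0,"jaw":0},{"tx":0,"ty":0,"tz":0,"ax":0,"ay":0,"az":0,"jaw":0},{"tx":0,"ty":0,"tz":0,"ax":0,"ay":0,"az":0,"jaw":0}]'
```

```text
t: 12.68
ee_pos: [602.0, 259.9, 53.0]
orientation: [1.949, 2.464, 0.001]
ft_force: [-0.8, 1.0, 3.9]
width: 49.5
```

```bash
python3 -m inch '[{"tx":0,"ty":0,"tz":-1,"ax":0,"ay":0,"az":0,"jaw":0},{"tx":0,"ty":0,"tz":-2.5,"ax":0,"ay":0,"az":0,"jaw":0},{"tx":0,"ty":0,"tz":-3,"ax":0,"ay":0,"az":0,"jaw":0},{"tx":0,"ty":0,"tz":-2,"ax":0,"ay":0,"az":0,"jaw":0},{"tx":0,"ty":0,"tz":0,"ax":0,"ay":0,"az":0,"jaw":0}]'
python3 -m inch '[{"tx":-4.3,"ty":-0.92,"tz":0,"ax":0,"ay":0,"az":0,"jaw":0},{"tx":-4.3,"ty":-0.92,"tz":0,"ax":0,"ay":0,"az":0,"jaw":0},{"tx":-4.3,"ty":-0.92,"tz":0,"ax":0,"ay":0,"az":0,"jaw":0},{"tx":-4.3,"ty":-0.92,"tz":0,"ax":0,"ay":0,"az":0,"jaw":0},{"tx":-4.3,"ty":-0.92,"tz":0,"ax":0,"ay":0,"az":0,"jaw":0},{"tx":-4.3,"ty":-0.92,"tz":0,"ax":0,"ay":0,"az":0,"jaw":0},{"tx":-4.3,"ty":-0.92,"tz":0,"ax":0,"ay":0,"az":0,"jaw":0},{"tx":0,"ty":0,"tz":0,"ax":0,"ay":0,"az":0,"jaw":0}]'
```

```text
t: 13.3
ee_pos: [602.8, 260.1, 139.5]
orientation: [1.948, 2.462, 0.004]
ft_force: [-0.5, -0.3, -2.0]
width: 49.4
t: 14.3
ee_pos: [607.5, -50.6, 136.4]
orientation: [-1.953, -2.459, 0.002]
ft_force: [0.1, -0.4, -1.8]
width: 49.7
```

```bash
python3 -m inch '[{"tx":0,"ty":0,"tz":3.5,"ax":0,"ay":0,"az":0,"jaw":0},{"tx":0,"ty":0,"tz":3.5,"ax":0,"ay":0,"az":0,"jaw":0},{"tx":0,"ty":0,"tz":3,"ax":0,"ay":0,"az":0,"jaw":0},{"tx":0,"ty":0,"tz":2,"ax":0,"ay":0,"az":0,"jaw":0},{"tx":0,"ty":0,"tz":0.8,"ax":0,"ay":0,"az":0,"jaw":0},{"tx":0,"ty":0,"tz":0,"ax":0,"ay":0,"az":0,"jaw":0},{"tx":0,"ty":0,"tz":0,"ax":0,"ay":0,"az":0,"jaw":0}]'
```

```text
t: 15.18
ee_pos: [609.2, -48.0, 10.7]
orientation: [1.948, 2.463, 0.001]
ft_force: [0.9, -0.6, -1.0]
width: 50.0
```

```bash
python3 -m inch '[{"tx":0,"ty":0,"tz":0.6,"ax":0,"ay":0,"az":0,"jaw":0},{"tx":0,"ty":0,"tz":0.2,"ax":0,"ay":0,"az":0,"jaw":0},{"tx":0,"ty":0,"tz":0,"ax":0,"ay":0,"az":0,"jaw":0},{"tx":0,"ty":0,"tz":0,"ax":0,"ay":0,"az":0,"jaw":0}]'
```

```text
t: 15.68
ee_pos: [608.4, -48.0, 1.7]
orientation: [1.949, 2.464, 0.0]
ft_force: [0.0, -0.1, -1.0]
width: 49.4
```

```bash
python3 -m inch '[{"tx":0,"ty":0,"tz":0,"ax":0,"ay":0,"az":0,"jaw":1},{"tx":0,"ty":0,"tz":0,"ax":0,"ay":0,"az":0,"jaw":1},{"tx":0,"ty":0,"tz":0,"ax":0,"ay":0,"az":0,"jaw":1},{"tx":0,"ty":0,"tz":0,"ax":0,"ay":0,"az":0,"jaw":1},{"tx":0,"ty":0,"tz":0,"ax":0,"ay":0,"az":0,"jaw":1},{"tx":0,"ty":0,"tz":0,"ax":0,"ay":0,"az":0,"jaw":1},{"tx":0,"ty":0,"tz":-2,"ax":0,"ay":0,"az":0,"jaw":1},{"tx":0,"ty":0,"tz":-5,"ax":0,"ay":0,"az":0,"jaw":1},{"tx":0,"ty":0,"tz":-5,"ax":0,"ay":0,"az":0,"jaw":1},{"tx":0,"ty":0,"tz":-5,"ax":0,"ay":0,"az":0,"jaw":1},{"tx":0,"ty":0,"tz":-5,"ax":0,"ay":0,"az":0,"jaw":1},{"tx":0,"ty":0,"tz":0,"ax":0,"ay":0,"az":0,"jaw":1}]'
python3 -m inch '[{"tx":-4.3,"ty":-2.9,"tz":0,"ax":0,"ay":0,"az":0,"jaw":1},{"tx":-4.3,"ty":-2.9,"tz":0,"ax":0,"ay":0,"az":0,"jaw":1},{"tx":-4.3,"ty":-2.9,"tz":0,"ax":0,"ay":0,"az":0,"jaw":1},{"tx":-4.3,"ty":-2.9,"tz":0,"ax":0,"ay":0,"az":0,"jaw":1},{"tx":0,"ty":0,"tz":0,"ax":0,"ay":0,"az":0,"jaw":1},{"tx":0,"ty":0,"tz":0,"ax":0,"ay":0,"az":0,"jaw":1}]'
python3 w.py wg1
python3 - <<'E'
from h import *
s=np.load("wg1.npz");P=s["P"];d=s["d"];z=P[...,2]
for n,x,y,a,b,r in(("cake",608,-48,16,28,50),("rim",567,-235,98,106,75),("top",567,-235,92,106,75),("c1",567,-235,70,79,50),("plate",567,-235,5,11,85)):
    q=P[(d>0)&(z>a)&(z<b)&(np.hypot(P[...,0]-x,P[...,1]-y)<r)]
    if len(q)>5: print(n,len(q),np.median(q,0).round(1),[np.round(k,1) for k in cv2.minAreaRect(q[:,:2].astype(np.float32))])
E
```

```text
t: 17.18
ee_pos: [611.0, -48.2, 227.8]
orientation: [1.944, 2.457, 0.008]
ft_force: [0.4, 0.2, -0.1]
width: 88.4
t: 17.92
ee_pos: [534.7, -241.6, 221.4]
orientation: [-1.95, -2.462, -0.0]
ft_force: [-0.0, 0.6, 0.4]
width: 87.9
[ 534.7 -241.6  221.4] [[-0.229, 0.973, -0.001], [0.973, 0.229, 0.001], [0.001, -0.0, -1.0]] [-0.   0.6  0.4] 87.94743910812105
cake 1465 [600.  -47.7  21.4] [array([607.5, -49.2]), array([64.9, 50. ]), np.float64(13.6)]
rim 742 [ 566.2 -209.7  101. ] [array([ 568.4, -237.4]), array([69.2, 76.6]), np.float64(85.8)]
top 1373 [ 566.3 -211.8   98.6] [array([ 568.4, -237.5]), array([69.3, 81.4]), np.float64(86.2)]
c1 2799 [ 565.8 -237.    75.3] [array([ 567.1, -236.2]), array([96.2, 76.3]), np.float64(83.4)]
plate 2860 [ 528.5 -245.6    7.5] [array([ 568.4, -237.6]), array([ 99.6, 123.8]), np.float64(85.9)]
```

View pics/wg1.png

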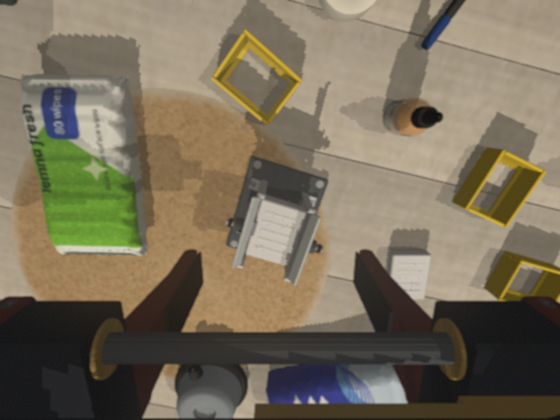

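The wrist view shows the magazine at (278,225), open at the top with its first cake, and the loose cake flat on the bench at (410,272). The magazine centre is (568.4,-237.5) with its long axis at -4.1°. The cake is at (607.5,-49.2), long axis 13.5°. Now I'll regrasp the cake by its ends.

```bash
python3 -m inch '[{"tx":4.26,"ty":2.87,"tz":0,"ax":0,"ay":0,"az":0,"jaw":1},{"tx":4.26,"ty":2.87,"tz":0,"ax":0,"ay":0,"az":0,"jaw":1},{"tx":4.26,"ty":2.87,"tz":0,"ax":0,"ay":0,"az":0,"jaw":1},{"tx":4.26,"ty":2.87,"tz":0,"ax":0,"ay":0,"az":0,"jaw":1},{"tx":0,"ty":0,"tz":1,"ax":0,"ay":0,"az":9,"jaw":1},{"tx":0,"ty":0,"tz":1,"ax":0,"ay":0,"az":9,"jaw":1},{"tx":0,"ty":0,"tz":1,"ax":0,"ay":0,"az":9,"jaw":1},{"tx":0,"ty":0,"tz":1,"ax":0,"ay":0,"az":9,"jaw":1},{"tx":0,"ty":0,"tz":1,"ax":0,"ay":0,"az":9,"jaw":1},{"tx":0,"ty":0,"tz":1,"ax":0,"ay":0,"az":9,"jaw":1}]'
python3 -m inch '[{"tx":0,"ty":0,"tz":1,"ax":0,"ay":0,"az":9,"jaw":1},{"tx":0,"ty":0,"tz":1,"ax":0,"ay":0,"az":9,"jaw":1},{"tx":0,"ty":0,"tz":1,"ax":0,"ay":0,"az":9,"jaw":1},{"tx":0,"ty":0,"tz":1,"ax":0,"ay":0,"az":9,"jaw":1},{"tx":0,"ty":0,"tz":0,"ax":0,"ay":0,"az":0,"jaw":1},{"tx":0,"ty":0,"tz":0,"ax":0,"ay":0,"az":0,"jaw":1}]'
python3 w.py wk1
cat > ck.py <<'E'
import sys
from h import *
s=np.load(sys.argv[1]+".npz");P=s["P"];d=s["d"];z=P[...,2];a,b,r,x,y=map(float,sys.argv[2:])
q=P[(d>0)&(z>a)&(z<b)&(np.hypot(P[...,0]-x,P[...,1]-y)<r)]
c,sz,an=cv2.minAreaRect(q[:,:2].astype(np.float32)); o=get_obs(); R=cv2.Rodrigues(o["orientation"])[0]
print(len(q),np.median(q,0).round(1),np.round(c,1),np.round(sz,1),round(an,1),"tool:",(R.T@(np.array([*c,0])-o["ee_pos"])).round(1),"jaw ang",np.degrees(np.arctan2(R[1,0],R[0,0])).round(1))
E
python3 ck.py wk1 14 28 50 607 -49
```

```text
t: 19.23
ee_pos: [607.5, -47.9, 161.2]
orientation: [-2.857, -1.306, 0.0]
ft_force: [0.0, 0.5, -0.2]
width: 87.6
t: 19.98
ee_pos: [607.8, -48.9, 122.0]
orientation: [3.12, 0.371, 0.0]
ft_force: [-1.0, -0.6, 0.5]
width: 87.8
[607.8 -48.9 122. ] [[0.972, 0.234, 0.0], [0.234, -0.972, 0.0], [0.0, 0.0, -1.0]] [-1.  -0.6  0.5] 87.84788087729483
4035 [608.1 -46.2  21.5] [608.4 -48. ] [66.1 49.8] 13.3 tool: [  0.6  -1.  122.1] jaw ang 13.5
```

```bash
python3 -m inch '[{"tx":0.06,"ty":-0.1,"tz":3,"ax":0,"ay":0,"az":0,"jaw":1},{"tx":0,"ty":0,"tz":3,"ax":0,"ay":0,"az":0,"jaw":1},{"tx":0,"ty":0,"tz":3,"ax":0,"ay":0,"az":0,"jaw":1},{"tx":0,"ty":0,"tz":1.8,"ax":0,"ay":0,"az":0,"jaw":1},{"tx":0,"ty":0,"tz":0.8,"ax":0,"ay":0,"az":0,"jaw":1},{"tx":0,"ty":0,"tz":0.3,"ax":0,"ay":0,"az":0,"jaw":1},{"tx":0,"ty":0,"tz":0,"ax":0,"ay":0,"az":0,"jaw":1},{"tx":0,"ty":0,"tz":0,"ax":0,"ay":0,"az":0,"jaw":0},{"tx":0,"ty":0,"tz":0,"ax":0,"ay":0,"az":0,"jaw":0},{"tx":0,"ty":0,"tz":0,"ax":0,"ay":0,"az":0,"jaw":0},{"tx":0,"ty":0,"tz":0,"ax":0,"ay":0,"az":0,"jaw":0},{"tx":0,"ty":0,"tz":0,"ax":0,"ay":0,"az":0,"jaw":0}]'
```

```text
t: 21.52
ee_pos: [608.4, -48.7, 3.2]
orientation: [3.12, 0.364, 0.001]
ft_force: [0.2, -0.2, 5.1]
width: 65.5
```

```bash
python3 -m inch '[{"tx":0,"ty":0,"tz":-1,"ax":0,"ay":0,"az":0,"jaw":0},{"tx":0,"ty":0,"tz":-3,"ax":0,"ay":0,"az":0,"jaw":0},{"tx":0,"ty":0,"tz":-4,"ax":0,"ay":0,"az":0,"jaw":0},{"tx":0,"ty":0,"tz":-4,"ax":0,"ay":0,"az":8.7,"jaw":0},{"tx":0,"ty":0,"tz":-3,"ax":0,"ay":0,"az":8.7,"jaw":0},{"tx":-0.66,"ty":4.78,"tz":0,"ax":0,"ay":0,"az":0,"jaw":0},{"tx":-0.66,"ty":4.78,"tz":0,"ax":0,"ay":0,"az":0,"jaw":0},{"tx":-0.66,"ty":4.78,"tz":0,"ax":0,"ay":0,"az":0,"jaw":0},{"tx":-0.66,"ty":4.78,"tz":0,"ax":0,"ay":0,"az":0,"jaw":0},{"tx":0,"ty":0,"tz":0,"ax":0,"ay":0,"az":0,"jaw":0},{"tx":0,"ty":0,"tz":0,"ax":0,"ay":0,"az":0,"jaw":0}]'
python3 w.py wk2; python3 ck.py wk2 168 182 60 568 -237;  python3 ck.py wk2 172 185 60 568 -237; python3 hold.py wk2 12 30 32
```

```text
t: 22.9
ee_pos: [567.5, -237.1, 152.6]
orientation: [-3.139, 0.114, 0.001]
ft_force: [0.0, 0.4, -2.0]
width: 65.6
[ 567.5 -237.1  152.6] [[0.997, -0.072, -0.001], [-0.072, -0.997, 0.001], [-0.001, -0.001, -1.0]] [ 0.   0.4 -2. ] 65.58827258434485
11612 [ 566.9 -233.4  171. ] [ 566.9 -237. ] [50.9 84. ] 86.0 tool: [ -0.7   0.6 152.6] jaw ang -4.1
1443 [ 562.3 -230.2  175.3] [ 566.7 -235.3] [46.2 85.2] 87.9 tool: [ -1.   -1.1 152.6] jaw ang -4.1
10831 [ -0.1  -3.  -18.4] [array([0. , 0.5]), array([50.9, 64. ]), np.float64(90.0)] [[-31.3, -24.6, -20.0], [31.5, 24.1, -13.2]]
```

```bash
python3 -m inch '[{"tx":0.09,"ty":0,"tz":2,"ax":0,"ay":0,"az":0,"jaw":0},{"tx":0,"ty":0,"tz":2,"ax":0,"ay":0,"az":0,"jaw":0},{"tx":0,"ty":0,"tz":0.6,"ax":0,"ay":0,"az":0,"jaw":0},{"tx":0,"ty":0,"tz":0,"ax":0,"ay":0,"az":0,"jaw":0},{"tx":0,"ty":0,"tz":0,"ax":0,"ay":0,"az":0,"jaw":0}]'
python3 w.py wk3
python3 - <<'E'
from h import *
im,d=viewer.get_image("side"); a=cv2.resize(im[120:220,215:325],(440,400),interpolation=cv2.INTER_CUBIC)
b=np.load("wk3.npz")["im"][140:340,170:350]; save("pair3.png",np.hstack([a,cv2.resize(b,(360,400))]))
E
```

```text
t: 23.58
ee_pos: [569.2, -237.7, 106.9]
orientation: [3.139, -0.112, 0.001]
ft_force: [-1.1, 0.5, -1.1]
width: 65.7
[ 569.2 -237.7  106.9] [[0.997, -0.071, 0.001], [-0.071, -0.997, -0.0], [0.001, 0.0, -1.0]] [-1.1  0.5 -1.1] 65.69578993575465
```

View pics/pair3.png

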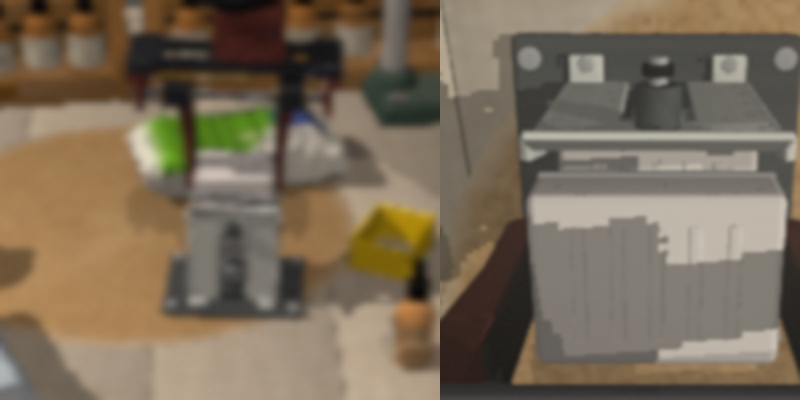

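The cake hangs centred over the well in both views: on the left, the fingers line up with the end gaps; on the right, the rim spans 525–795 and the cake 530–785. I'll lower it into the mouth.

```bash
python3 -m inch '[{"tx":-0.03,"ty":0,"tz":0.5,"ax":0,"ay":0,"az":0,"jaw":0},{"tx":0,"ty":0,"tz":0.5,"ax":0,"ay":0,"az":0,"jaw":0},{"tx":0,"ty":0,"tz":0.4,"ax":0,"ay":0,"az":0,"jaw":0},{"tx":0,"ty":0,"tz":0,"ax":0,"ay":0,"az":0,"jaw":0},{"tx":0,"ty":0,"tz":0,"ax":0,"ay":0,"az":0,"jaw":0}]'
python3 -m inch '[{"tx":0,"ty":0,"tz":0.4,"ax":0,"ay":0,"az":0,"jaw":0},{"tx":0,"ty":0,"tz":0.4,"ax":0,"ay":0,"az":0,"jaw":0},{"tx":0,"ty":0,"tz":0,"ax":0,"ay":0,"az":0,"jaw":0},{"tx":0,"ty":0,"tz":0,"ax":0,"ay":0,"az":0,"jaw":0}]'
```

```text
t: 24.3
ee_pos: [568.5, -237.5, 92.6]
orientation: [-3.14, 0.112, 0.0]
ft_force: [0.3, -0.4, -1.1]
width: 65.9
t: 24.8
ee_pos: [568.4, -237.4, 84.5]
orientation: [-3.139, 0.112, 0.001]
ft_force: [-0.2, 1.3, -1.7]
width: 66.1
```

In the well without contact. Pushing on in small steps.

```bash
python3 -m inch '[{"tx":0,"ty":0,"tz":0.4,"ax":0,"ay":0,"az":0,"jaw":0},{"tx":0,"ty":0,"tz":0.4,"ax":0,"ay":0,"az":0,"jaw":0},{"tx":0,"ty":0,"tz":0,"ax":0,"ay":0,"az":0,"jaw":0}]'
python3 -m inch '[{"tx":0,"ty":0,"tz":0.4,"ax":0,"ay":0,"az":0,"jaw":0},{"tx":0,"ty":0,"tz":0.4,"ax":0,"ay":0,"az":0,"jaw":0},{"tx":0,"ty":0,"tz":0,"ax":0,"ay":0,"az":0,"jaw":0}]'
```

```text
t: 25.18
ee_pos: [569.4, -237.9, 77.1]
orientation: [3.139, -0.112, 0.003]
ft_force: [1.6, 0.1, 1.7]
width: 65.8
t: 25.55
ee_pos: [568.9, -237.7, 68.3]
orientation: [3.139, -0.112, 0.001]
ft_force: [2.7, -0.6, -0.6]
width: 65.5
```

```bash
python3 w.py wk4; python3 hold.py wk4 12 45 32
python3 - <<'E'
from h import *
b=np.load("wk4.npz")["im"][140:340,170:350]; save("wk4c.png",cv2.resize(b,(540,600)))
E
```

```text
[ 568.9 -237.7   68.3] [[0.997, -0.072, 0.001], [-0.072, -0.997, -0.0], [0.001, 0.0, -1.0]] [ 2.7 -0.6 -0.6] 65.48264306491676
14620 [  0.   -7.  -18.5] [array([  0. , -14.2]), array([64. , 83.4]), np.float64(0.0)] [[-31.3, -52.2, -33.9], [31.2, 26.6, -13.3]]
```

View pics/wk4c.png

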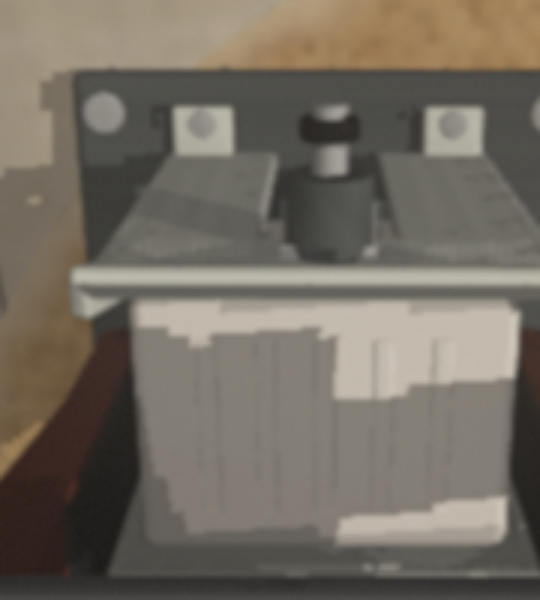

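The cake is still seated in the fingers (top 18.5 mm above the TCP), about 87 mm high and level in the well. Pressing on until its top is below 76 mm.

```bash
python3 -m inch '[{"tx":0,"ty":0,"tz":0.4,"ax":0,"ay":0,"az":0,"jaw":0},{"tx":0,"ty":0,"tz":0.4,"ax":0,"ay":0,"az":0,"jaw":0},{"tx":0,"ty":0,"tz":0,"ax":0,"ay":0,"az":0,"jaw":0}]'
python3 -m inch '[{"tx":0,"ty":0,"tz":0.4,"ax":0,"ay":0,"az":0,"jaw":0},{"tx":0,"ty":0,"tz":0.3,"ax":0,"ay":0,"az":0,"jaw":0},{"tx":0,"ty":0,"tz":0,"ax":0,"ay":0,"az":0,"jaw":0},{"tx":0,"ty":0,"tz":0,"ax":0,"ay":0,"az":0,"jaw":0}]'
python3 w.py wk5; python3 hold.py wk5 12 30 30
```

```text
t: 25.98
ee_pos: [568.6, -237.6, 60.3]
orientation: [3.139, -0.112, 0.0]
ft_force: [3.3, -0.7, -1.0]
width: 65.9
t: 26.48
ee_pos: [568.2, -237.5, 53.5]
orientation: [-3.139, 0.112, 0.001]
ft_force: [1.3, 0.2, 1.3]
width: 65.8
[ 568.2 -237.5   53.5] [[0.997, -0.071, -0.001], [-0.071, -0.997, 0.0], [-0.001, -0.0, -1.0]] [1.3 0.2 1.3] 65.78167511932057
10295 [  0.1   0.9 -18.6] [array([ 0. , -0.3]), array([105.2,  60. ]), np.float64(90.0)] [[-29.4, -50.2, -29.6], [29.4, 26.8, -14.1]]
```

```bash
python3 -m inch '[{"tx":0,"ty":0,"tz":0.1,"ax":0,"ay":0,"az":0,"jaw":0},{"tx":0,"ty":0,"tz":0,"ax":0,"ay":0,"az":0,"jaw":0},{"tx":0,"ty":0,"tz":0,"ax":0,"ay":0,"az":0,"jaw":1},{"tx":0,"ty":0,"tz":0,"ax":0,"ay":0,"az":0,"jaw":1},{"tx":0,"ty":0,"tz":0,"ax":0,"ay":0,"az":0,"jaw":1},{"tx":0,"ty":0,"tz":0,"ax":0,"ay":0,"az":0,"jaw":1},{"tx":0,"ty":0,"tz":0,"ax":0,"ay":0,"az":0,"jaw":1},{"tx":0,"ty":0,"tz":-1,"ax":0,"ay":0,"az":0,"jaw":1},{"tx":0,"ty":0,"tz":-3,"ax":0,"ay":0,"az":0,"jaw":1},{"tx":0,"ty":0,"tz":-4,"ax":0,"ay":0,"az":0,"jaw":1},{"tx":0,"ty":0,"tz":-4,"ax":0,"ay":0,"az":0,"jaw":1},{"tx":0,"ty":-2,"tz":-4,"ax":0,"ay":0,"az":0,"jaw":1}]'
python3 -m inch '[{"tx":0,"ty":0,"tz":0,"ax":0,"ay":0,"az":0,"jaw":1},{"tx":0,"ty":0,"tz":0,"ax":0,"ay":0,"az":0,"jaw":1}]'
python3 w.py wk6; python3 ck.py wk6 60 80 30 568.4 -237.5
python3 - <<'E'
from h import *
P=np.load("wk6.npz")["P"]; im,d=viewer.get_image("side"); Q=cloud("side",d); z=Q[...,2]
m=(d>0)&(z>30)&(z<45)&(np.hypot(Q[...,0]-603,Q[...,1]-259)<50);print("frame rim",np.median(Q[m],0).round(1))
w=P[np.hypot(P[...,0]-568.4,P[...,1]+237.5)<22]; w=w[(w[:,2]>55)&(w[:,2]<95)]
A=np.c_[w[:,:2]-[568.4,-237.5],np.ones(len(w))];k=np.linalg.lstsq(A,w[:,2],rcond=None)[0];print("cake top plane",k.round(3),np.percentile(w[:,2],[2,50,98]).round(1))
b=np.load("wk6.npz")["im"]; u,v=proj("wrist",[568,-237,76]); u,v=int(u),int(v);print(u,v)
save("end.png",cv2.resize(b[max(0,v-80):v+70,max(0,u-100):u+100],(800,600)))
E
```

```text
t: 28.02
ee_pos: [569.9, -218.3, 214.8]
orientation: [3.139, -0.115, 0.002]
ft_force: [-0.4, -0.2, 0.1]
width: 87.9
t: 28.28
ee_pos: [569.6, -217.5, 212.6]
orientation: [3.139, -0.112, -0.0]
ft_force: [0.3, 1.0, 0.4]
width: 87.7
[ 569.6 -217.5  212.6] [[0.997, -0.071, -0.0], [-0.071, -0.997, -0.0], [-0.0, 0.0, -1.0]] [0.3 1.  0.4] 87.6535858660622
2260 [ 568.4 -238.1   75.6] [ 568.3 -240.3] [48.5 59.5] 86.2 tool: [  1.1  22.8 211.8] jaw ang -4.1
frame rim [600.1 275.8  37.6]
cake top plane [-3.000e-03 -1.000e-03  7.564e+01] [74.2 75.6 77.2]
279 222
```

View pics/end.png

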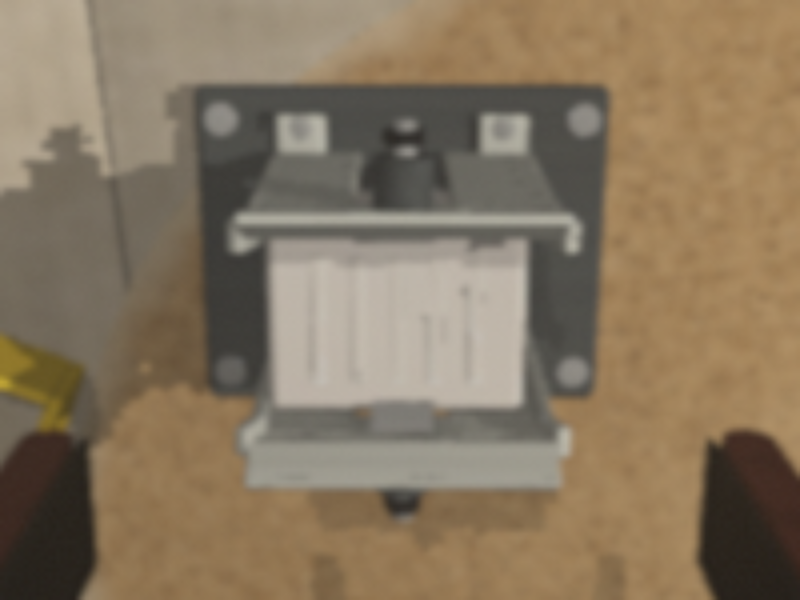

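The keeper at (400,418) is snapped out over the cake edge. The cake top is level at 75.6 mm and the far keeper's knob is back in. Handing in.

```bash
python3 -c "
from workcell import ctrl,get_obs
print(get_obs()['t'],ctrl.close_job())"
```

```text
the job is handed in; nothing more can be done
28.375 None
```

The cake is in the magazine on top of the first one, and I handed the job in at 28.4 s of the 64 s allowed; the hand-in gives no verdict.

**What I did**
- I pushed the mould down over the plinth onto the base plate and left the frame there.
- I lifted the cake off by its long sides, set it flat on the bare bench and let go.
- I took it again by its ends and pushed it into the magazine.

**Last checks**
- **Cake:** its top is level at 75.6 mm, just under the 76 mm keeper level. It sits within about 1 mm of the magazine axis by median; a rectangle fitted to the part visible was about 3 mm off.
- **Keepers:** one is visibly snapped out over the cake. The far one is hidden behind the strap, so I judged it from its retracted knob and the level cake.
- **Frame:** its rim read 39 mm right after demoulding, where 40 mm means fully down. The last, coarser side view gave 37.6 mm. I did not touch it in between.
- **Bottles:** I planned the paths clear of them, but did not measure their positions again at the end.
- **Robot:** the arm stood well clear with the gripper open.

**What disagreed:** while I pushed the cake in, the wrist force sensor showed only about 1 to 3 N, although 8 to 16 N was expected. I went by the pictures and depth readings instead. The first move call was also refused, because rows need every key, but it cost no motion.

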